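# Refit the drive housing cover of the lapping machine over its studs

### The job

Pick up the aluminium cover plate by its handle and refit it on the grey drive housing: the two studs may stand anywhere along their slide, so slide the plate over their tips along the housing until you feel both holes drop over them, and lower it until it lies flush on the rim all round. Keep hold of it until it is fully down, then let go. Leave the other things on the bench where they are.

Things in the scene. Friction and masses are not known exactly. Their poses are not given: they have to be found in the camera images.
- housing: Fixed grey-painted drive housing of the lapping machine, 200 (its x) x 100 (its y) x 70 mm high, open at the top (opening 150 x 66 mm). Origin: centre of its underside, z up. Inside, a dark steel slide carries two upright bright steel studs, 100 mm apart along the housing's x, both on its long centre line (y = 0).
- rim (a point): Centre of the housing's rim plane, 70 mm above the housing's origin; axes as the housing. The seated cover's underside lies in this plane.
- stud_height (a point): Point on the housing's axis at the level of the stud tips, 16 mm above the rim; axes as the housing. The studs' midpoint is not measured: their slide is clamped rigidly anywhere along the housing's x, so the midpoint lies up to 14 mm to either side (+x or -x) of this point. Studs: 12 mm in diameter, the top 3 mm tapering to 8.4 mm.
- cover: Loose aluminium cover plate, 190 (its x) x 96 (its y) x 6 mm, about 0.4 kg, two round 15 mm through holes at x = +50 and -50 mm, y = 0. Black bridge handle above its centre: bar 64 mm along x, 18 mm wide, 35 to 53 mm above the plate's underside, on two 12 mm posts at x = +-22 mm. Origin: centre of the underside, z up. Turned half round it fits as well.
- can: Bystander, loose: green drinks can, 66 mm diameter, 115 mm tall. Origin: centre of its underside.
- grit_jar: Bystander, loose: amber glass grit jar with white lid, 60 mm diameter, 75 mm tall. Origin: centre of its underside.
- mug: Bystander, loose: white mug, 80 mm diameter, 90 mm tall. Origin: centre of its underside.
- slab: Bystander, loose: rounded stone slab, 90 x 60 x 30 mm. Origin: centre of its underside.
- brush: Bystander, loose: hand brush lying flat. Origin: centre of its underside.
- wrench: Bystander, loose: steel wrench lying flat, 160 mm long. Origin: centre of its underside.
- stone_tray: Bystander, loose: wooden sorting tray, 160 x 120 x 35 mm. Origin: centre of its underside.
Mind the look-alikes: they are no part of the job. What is shaped like the cover but pink is not meant.

How it is judged:
On the way, in this order (a step that is already met when the one before it is completed fails the run):
1. the cover is lifted clear of the bench in the gripper (height (world z) of cover above 0.03 m and contact force between the fingers and cover above 1 N), for 0.2 s.
2. the cover lies flush on the rim with the studs through its holes, while still held by the gripper (z of cover in the frame of rim between -0.004 and 0.0025 m and x of cover in the frame of rim between -0.022 and 0.022 m and y of cover in the frame of rim between -0.007 and 0.007 m and angle between cover's own z axis and vertical below 0.035 rad and angle between the x axis of cover and the x axis of housing, either way round below 0.08 rad and contact force between the fingers and cover above 0.5 N), for 0.1 s.
At the end, for the whole second after the job is handed in: The cover is released and at rest flat on the housing with both studs through its holes: its underside within 2.5 mm of the rim plane, tilted less than 2 degrees, its long side within 4.5 degrees of the housing's, its centre within 22 mm along and 7 mm across of the housing's centre (z of cover in the frame of rim between -0.004 and 0.0025 m and x of cover in the frame of rim between -0.022 and 0.022 m and y of cover in the frame of rim between -0.007 and 0.007 m and angle between cover's own z axis and vertical below 0.035 rad and angle between the x axis of cover and the x axis of housing, either way round below 0.08 rad and linear speed of cover below 0.01 m/s and contact force between the fingers and cover below 0.05 N); the robot touches nothing.
It fails at once if one of the seven bystanders is shifted by more than 30 mm (distance of any of can, grit_jar, mug, slab, brush, wrench, stone_tray from where it was at the start of the episode above 0.03 m).
It also fails if it takes over 58 s, if anything falls off the work surface, if the arm or the gripper's body presses on something with over 40 N, if the wrist force passes 120 N, or if a joint passes its speed limit or range.

### The arm

A 6-joint arm with a two-finger parallel gripper is mounted at the origin on the work surface. World frame = base frame: x ahead of the robot, y to its left, z up, the work surface at z = 0. Lengths are in m, angles in rad, forces in N, time in s.
With the tool pointing down it reaches from about 0.4 to 0.825 m from the base axis. Payload 7 kg.
Tool frame: the origin (TCP) lies at the very end of the fingers, on their centre line; the grasp point (between the pads) lies 19 mm behind it; z points along the fingers, y is the line along which they close (so a half turn about z gives the same grasp; the last joint's range is limited). The gripper opens to 85 mm and grips with 20 to 120 N. Pads are 22 mm wide; open, the fingers measure 114 mm over their backs; the gripper's body (76 mm by 85 mm) begins 54 mm behind the grasp point. The pads swing forward as they close: fully open they stand 13 mm farther back than shut.
Start: joints at [1.431, 0.359, 0.012, 0, -1.224, -0.288], TCP at [0.28, 0.614, 0.206] pointing down, gripper open.
Joint ranges: [-3.07, 3.07], [-1.43, 2.12], [-1.02, 1.25], [-3.03, 1.67], [-3.05, -0], [-3.03, 3.03]. Speed limits (rad/s): [2.39, 2.39, 3.01, 3.14, 3.14, 3.14].

### API

Orientations are given as a rotation vector (axis times angle).
In Python, from station import r gives the robot as it stands. The module is installed in compiled form; this text tells all that it offers.
- The arm moves only by the shell command python3 -m crank 'ROWS'. ROWS is JSON, a list of rows, each a list of 7 numbers: the shift along the tool's x, y, z in m, then the turn, a rotation vector about the tool's x, y, z in degrees, then the opening, from 0 (shut) to 1 (fully open). A call has 1 to 10 rows; each row is the pose to reach, as a shift and turn from the pose commanded when the call began, along the tool's axes at that moment; what a row does not reach only later rows make up. A row lasts 1/10 s, in which the tool goes at most 50 mm and 8.59 degrees, less where a joint would pass 70% of its speed; a pose out of reach is approached as far as the arm can. A call with a gripper value outside its range is refused whole. The fingers move at their own pace and stop on an object; the grip force is fixed at half the most. Time passes only in rows, so rows that repeat a pose let the fingers close. It gives the time, the measured TCP pose, the force, the opening and the grip force at its end, in the units of the state.
- r.sense(): the state, without advancing time (a new reading comes with each control period).
- r.capture(name): name is "scene" or "top"; returns the picture (480x640x3 uint8, red, green, blue); there is no depth.
- r.get_calibration(name): a dict with "fx", "fy", "cx", "cy" (pixels), "R" (3x3) and "t" (3): a world point X has camera coordinates R X + t. Camera axes: x right, y down, z forward; pixel columns grow to the right and rows downward; lengths in m; the calibration is good to about 2 mm. A picture is of the moment at which its call begins. get_calibration takes no time and is no camera call.
- r.finish_job(): hands the job in; it is judged then, once.
Trained networks look in the newest picture that a camera, given by its name, has taken for a name from the list of things; names that differ only in an ending like _2 or _b are one class to them, and where a whole thing is asked for, a point or a joint stands for the part that bears it (a point fixed in the world has none). Each returns a list of dicts, best first, with "confidence" (0 to 1); they miss things now and then, are a little off and sometimes report something else, mostly with a low value. They report only what shows in the picture. A call takes as long as a camera call. They do not tell look-alikes from the thing itself.
- r.boxes_of(camera, query): "position" ([row, column] in pixels, amid what is visible of it).
- r.mark_of(camera, query): "position" ([row, column] in pixels: a listed point, or the origin of a listed thing).
The state is a dict: "time": time; "joint_positions": joint angles; "joint_velocities": joint speeds; "effort": joint torques, N m; "position": TCP position; "tool_rot": TCP orientation; "wrist_force": force on the tool from outside, world axes, zero at the start; "moment": the same for the moment, N m; "opening": finger opening in m; "grip_force": force on a finger pad.
Only numpy, scipy, OpenCV 4.12 (cv2) and the standard library are available. Lean on these libraries where they do the work, as an engineer would, in place of code of your own. Each camera call takes 0.05 s, during which the arm holds its last target. There are 200 camera calls.

## Working session

There is one attempt and no reset: what is moved stays moved. The work goes in short steps, Python scripts to look and compute and a shell command to move; the robot and the scene stay as the last step left them, time stands still between calls to the robot, and variables do not carry over. Pictures are saved under pics/ and viewed, at most 10 in all, crops included, and the job is handed in when it is done.

```bash
mkdir -p pics; cat > h.py <<'E'
import numpy as np, cv2
from station import r
from scipy.spatial.transform import Rotation as Ro
def snap(c,n):
    im=r.capture(c); cv2.imwrite(f'pics/{n}.png',im[:,:,::-1]); return im
def onz(c,rc,z):
    k=r.get_calibration(c);R=np.array(k['R']);t=np.array(k['t'])
    d=R.T@np.array([(rc[1]-k['cx'])/k['fx'],(rc[0]-k['cy'])/k['fy'],1]);o=-R.T@t
    return o+d*(z-o[2])/d[2]
def proj(c,X):
    k=r.get_calibration(c);p=np.array(k['R'])@X+np.array(k['t'])
    return np.array([k['cy']+k['fy']*p[1]/p[2],k['cx']+k['fx']*p[0]/p[2]])
def tri(obs):
    A=[];b=[]
    for c,rc in obs:
        k=r.get_calibration(c);R=np.array(k['R']);t=np.array(k['t'])
        for v,i in (((rc[1]-k['cx'])/k['fx'],0),((rc[0]-k['cy'])/k['fy'],1)):
            A.append(R[i]-v*R[2]);b.append(v*t[2]-t[i])
    return np.linalg.lstsq(np.array(A),np.array(b),rcond=None)[0]
E
python3 - <<'E'
from h import *
ims=[snap('scene','s0'),snap('top','t0')]
for c in('scene','top'):
    k=r.get_calibration(c);print(c,k['fx'],-np.array(k['R']).T@k['t'],np.array(k['R'])[2])
    for q in('cover','housing','rim','stud_height'):
        print(c,q,[(np.round(d['position'],1).tolist(),round(d['confidence'],2)) for d in r.mark_of(c,q)])
print(r.sense())
E
```

```text
scene 542.2718050018636 [ 1.27378549 -0.85131647  1.41333661] [-0.45279947  0.44642159 -0.77180335]
scene cover [([363.8, 176.7], 0.88), ([294.3, 282.2], 0.84), ([369.5, 262.5], 0.72), ([235.4, 323.5], 0.46)]
scene housing [([202.0, 391.6], 0.71)]
scene rim [([192.7, 398.0], 0.64)]
scene stud_height [([188.9, 397.5], 0.63)]
top 470.74823205929704 [ 0.20615952 -0.08468024  1.37290888] [ 0.21081074 -0.00886318 -0.97748671]
top cover [([252.6, 503.7], 0.85), ([240.7, 371.2], 0.56)]
top housing [([240.1, 194.0], 0.62)]
top rim [([233.2, 186.3], 0.94)]
top stud_height [([234.6, 186.3], 0.6), ([242.6, 373.3], 0.42)]
{'time': 0.5, 'joint_positions': array([ 1.43107129e+00,  3.58586445e-01,  1.18996473e-02, -5.88758469e-05,
       -1.22409817e+00, -2.88073686e-01]), 'joint_velocities': array([ 3.04945100e-04, -1.01352583e-04,  5.95581455e-05, -1.51027454e-03,
       -9.11683826e-04,  6.13427010e-04]), 'effort': array([ 7.50024374e-04, -5.82397342e+01,  2.93424565e+01,  6.93652689e+00,
       -1.13224680e-03,  1.46589838e-05]), 'position': array([0.28003806, 0.61413429, 0.20550024]), 'tool_rot': array([-3.06998398e+00,  6.66901339e-01,  8.80618157e-05]), 'wrist_force': array([ 0.65048556,  0.39881729, -0.27177183]), 'moment': array([-0.00849865,  0.02996232,  0.02707446]), 'grip_force': 0.0, 'opening': 0.08558259613385912}
```

View pics/s0.png

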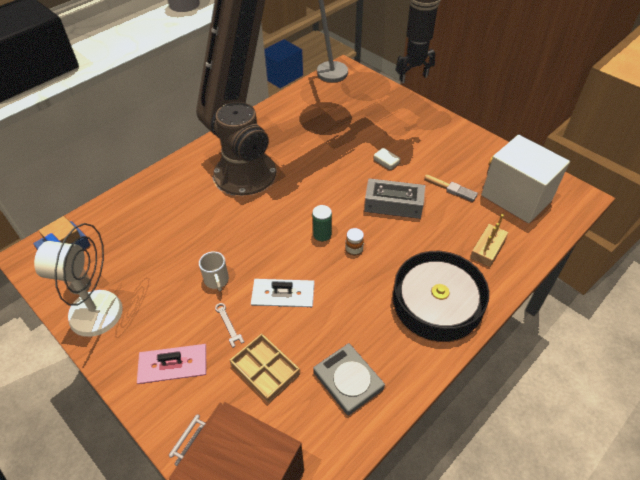

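View pics/t0.png

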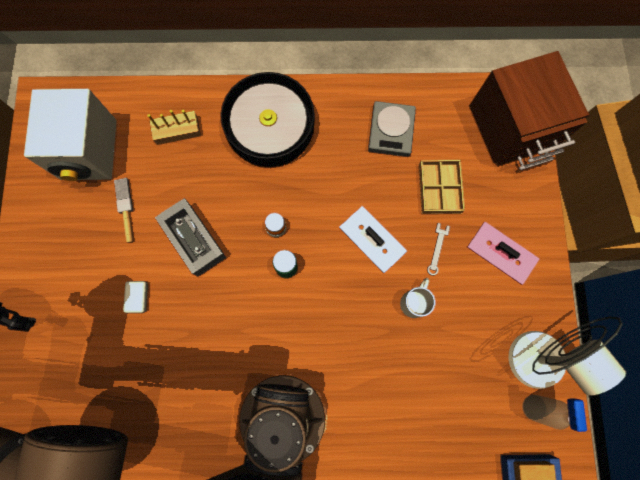

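The aluminium cover is the white plate with the black handle, at scene (row 293, col 283) and top (239, 373). The look-alike is the pink plate, at scene (362, 172) and top (252, 503). The weighing scale, at top (130, 391), is another grey thing. The housing is at scene (198, 395) and top (237, 190). Next I measure the outlines of the cover and the rim, and check both in one close crop.

```bash
python3 - <<'E'
from h import *
S=cv2.imread('pics/s0.png');T=cv2.imread('pics/t0.png')
def blob(im,seed,win,f):
    hsv=cv2.cvtColor(im,cv2.COLOR_BGR2HSV);m=f(hsv).astype(np.uint8)
    w=np.zeros_like(m);r0,c0=seed;w[r0-win:r0+win,c0-win:c0+win]=1;m*=w
    n,l,st,ce=cv2.connectedComponentsWithStats(m);i=1+np.argmax(st[1:,4])
    p=np.argwhere(l==i)[:,::-1].astype(np.float32)
    h=cv2.convexHull(p); return cv2.minAreaRect(h),st[i,4],h,i
cov=lambda h:(h[...,1]<70)&(h[...,2]>140)
for c,im,s in(('top',T,(239,373)),('scene',S,(293,283))):
    rc,a,h,_=blob(im,s,42,cov)
    q=cv2.approxPolyN(h.astype(np.int32),4) .reshape(-1,2)
    print(c,a,q.tolist()); W=[onz(c,(p[1],p[0]),.006)[:2] for p in q.astype(float)]
    W=np.array(W);print(np.round(W,4).tolist(),'c',W.mean(0).round(4),'edges',np.linalg.norm(W-np.roll(W,-1,0),axis=1).round(3),
      'ang',[round(float(np.degrees(np.arctan2(*(W[(i+1)%4]-W[i])[::-1]))),1) for i in range(4)])
a=tri([('scene',(294.3,282.2)),('top',(240.7,371.2))]);b=tri([('scene',(192.7,398)),('top',(233.2,186.3))]);print('cover',a,'rim',b)
big=lambda im,r,c,w:cv2.resize(im[r-w:r+w,c-w:c+w],(400,300) if 0 else (400,400),interpolation=cv2.INTER_CUBIC)
v=np.hstack([big(T,239,373,45),big(T,237,190,45)]);
v2=np.hstack([big(S,293,283,45),big(S,198,395,45)])
o=np.vstack([v,v2]);cv2.imwrite('pics/crop.png',cv2.resize(o,(600,600),interpolation=cv2.INTER_AREA))
E
```

```text
top 1866 [[384, 273], [339, 227], [361, 205], [407, 251]]
[[0.4005, -0.2985], [0.5409, -0.1702], [0.6084, -0.2385], [0.4651, -0.3696]] c [ 0.5037 -0.2692] edges [0.19  0.096 0.194 0.096] ang [42.4, -45.3, -137.5, 132.3]
scene 1404 [[313, 307], [250, 305], [254, 278], [313, 280]]
[[0.6119, -0.2444], [0.4689, -0.3748], [0.4003, -0.2999], [0.54, -0.1737]] c [ 0.5053 -0.2732] edges [0.194 0.102 0.188 0.101] ang [-137.6, 132.5, 42.1, -44.5]
cover [ 0.50074971 -0.26917543 -0.01399047] rim [0.51475485 0.26943807 0.05981896]
```

View pics/crop.png

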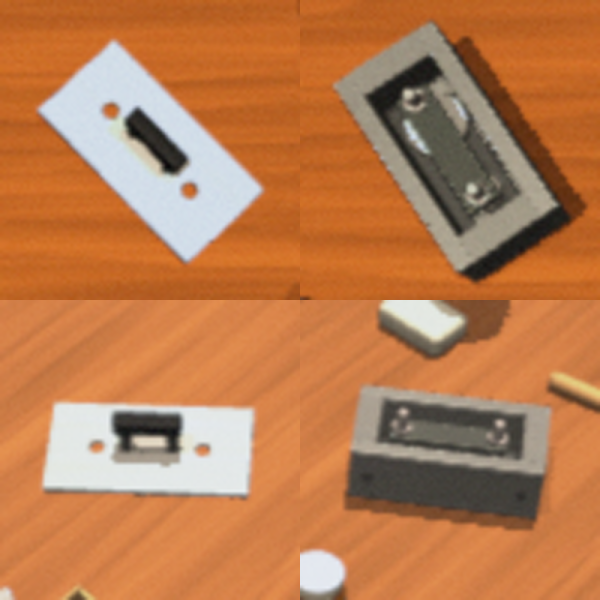

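The crop shows the aluminium plate with its two holes and black handle, lying flat. The housing is open, with both studs visible at top crop (413, 97) and (478, 190) and scene crop (403, 412) and (503, 427). I now work out the rim, stud and handle positions.

```bash
python3 - <<'E'
from h import *
from scipy.optimize import least_squares
t1=lambda x,y:(194+.3*y,328+.3*x); t2=lambda x,y:(192+.3*y,145+.3*(x-300))
s1=lambda x,y:(248+.3*(y-300),238+.3*x); s2=lambda x,y:(153+.3*(y-300),350+.3*(x-300))
print('handle top ctr',tri([('top',t1(160,136)),('scene',s1(147,418))]))
print('handle dirs',[onz('top',t1(*p),.053).round(4) for p in((136,110),(186,163))])
rt=[t2(*p) for p in((335,85),(432,22),(557,207),(462,272))]
rs=[s2(*p) for p in((362,388),(551,407),(543,470),(350,452))]
for c,q in(('top',rt),('scene',rs)):
    W=np.array([onz(c,p,.07)[:2] for p in q]);print(c,W.round(4).tolist(),W.mean(0).round(4),np.linalg.norm(W-np.roll(W,-1,0),axis=1).round(3))
tt=[t2(413,95),t2(478,190)];ss=[s2(403,411),s2(503,426)]
for c,q in(('top',tt),('scene',ss)):
    W=[onz(c,p,.084) for p in q];print('stud',c,np.round(W,4).tolist(),np.linalg.norm(W[0]-W[1]))
for a in(0,1):
    for b in(0,1): print('tri',a,b,tri([('top',tt[a]),('scene',ss[b])]).round(4))
print('tri rim corners', *[[tri([('top',rt[i]),('scene',rs[(i+j)%4])]).round(3).tolist() for i in range(4)] for j in range(4)],sep='\n')
E
```

```text
handle top ctr [ 0.50553404 -0.27228007  0.05298579]
handle dirs [array([ 0.5282, -0.2534,  0.053 ]), array([ 0.4807, -0.2946,  0.053 ])]
top [[0.5602, 0.3572], [0.6154, 0.2767], [0.4513, 0.1644], [0.3971, 0.2422]] [0.506  0.2601] [0.098 0.199 0.095 0.2  ]
scene [[0.4037, 0.2382], [0.5645, 0.3553], [0.6148, 0.2777], [0.4575, 0.1594]] [0.5101 0.2576] [0.199 0.093 0.197 0.095]
stud top [[0.5467, 0.2861, 0.084], [0.464, 0.2281, 0.084]] 0.10104914101830863
stud scene [[0.4659, 0.2311, 0.084], [0.5537, 0.2864, 0.084]] 0.10378735619384498
tri 0 0 [0.5087 0.2354 0.1353]
tri 0 1 [0.5497 0.2895 0.0778]
tri 1 0 [0.4651 0.2296 0.0837]
tri 1 1 [0.5068 0.2777 0.0381]
tri rim corners
[[0.487, 0.248, 0.176], [0.601, 0.267, 0.149], [0.533, 0.247, 0.006], [0.402, 0.253, -0.032]]
[[0.562, 0.359, 0.065], [0.615, 0.277, 0.071], [0.453, 0.166, 0.062], [0.398, 0.244, 0.062]]
[[0.575, 0.374, -0.022], [0.539, 0.175, 0.174], [0.447, 0.162, 0.146], [0.477, 0.331, 0.0]]
[[0.498, 0.251, 0.108], [0.527, 0.174, 0.238], [0.524, 0.235, 0.1], [0.484, 0.351, -0.109]]
```

```bash
cat >> h.py <<'E'
def pose():
    s=r.sense();return s['position'],Ro.from_rotvec(s['tool_rot']),s
def plan(x,y,z,yaw):
    p,q,s=pose();tgt=Ro.from_euler('z',yaw,degrees=True)*Ro.from_rotvec([np.pi,0,0])
    X=q.as_matrix()[:,0]
    print('shift',(q.inv().apply(np.array([x,y,z])-p)).round(4),'turn',np.degrees((q.inv()*tgt).as_rotvec()).round(2),
     '| now',p.round(4),'yaw',np.degrees(np.arctan2(X[1],X[0])).round(2),'j6',s['joint_positions'][5].round(2),'t',s['time'],'F',s['wrist_force'].round(1),'M',s['moment'].round(2))
E
python3 -c "
from h import *
plan(.55,.12,.25,-80)"
```

```text
shift [ 0.4506  0.3376 -0.0445] turn [ 0.    0.   55.49] | now [0.28   0.6141 0.2055] yaw -24.51 j6 -0.29 t 0.5 F [ 0.7  0.4 -0.3] M [-0.01  0.03  0.03]
```

```bash
python3 -m crank '[[0.05,0.03,-0.045,0,0,6,1],[0.09,0.06,-0.045,0,0,12,1],[0.13,0.09,-0.045,0,0,18,1],[0.17,0.12,-0.045,0,0,24,1],[0.21,0.15,-0.045,0,0,30,1],[0.25,0.18,-0.045,0,0,36,1],[0.29,0.21,-0.045,0,0,42,1],[0.33,0.24,-0.045,0,0,48,1],[0.37,0.27,-0.045,0,0,53,1],[0.40,0.30,-0.045,0,0,55,1]]'; python3 -c "
from h import *
plan(.505,-.2715,.16,-137.5)"
```

```text
time: 1.5
position: [0.5156, 0.1846, 0.2508]
tool_rot: [-2.412, 2.012, -0.0]
wrist_force: [0.5, 1.1, -0.3]
opening: 0.0852
grip_force: 0.0
shift [0.4469 0.0922 0.0906] turn [-3.000e-02  4.000e-02  5.782e+01] | now [0.5156 0.1846 0.2508] yaw -79.68 j6 -0.52 t 1.5 F [ 0.5  1.1 -0.3] M [ 0.06 -0.18  0.04]
```

```bash
python3 -m crank '[[0.045,0.009,0.01,0,0,6,1],[0.09,0.018,0.02,0,0,12,1],[0.135,0.027,0.03,0,0,18,1],[0.18,0.036,0.04,0,0,24,1],[0.225,0.045,0.05,0,0,30,1],[0.27,0.054,0.06,0,0,36,1],[0.315,0.063,0.07,0,0,42,1],[0.36,0.072,0.08,0,0,48,1],[0.40,0.082,0.09,0,0,54,1],[0.44,0.092,0.09,0,0,57.8,1]]' >/dev/null; python3 -m crank '[[0,0,0,0,0,0,1],[0,0,0,0,0,0,1]]'; python3 - <<'E'
from h import *
plan(.505,-.2715,.08,-137.5)
a=snap('scene','s1');b=snap('top','t1')
v=np.hstack([cv2.resize(im[y-60:y+60,x-60:x+60],(400,400),interpolation=cv2.INTER_CUBIC) for im,y,x in((a,270,283),(b,239,373))])
cv2.imwrite('pics/c1.png',v[:,:,::-1])
E
```

```text
time: 2.7
position: [0.504, -0.2641, 0.1602]
tool_rot: [1.14, -2.927, -0.0]
wrist_force: [-0.6, 0.3, -0.3]
opening: 0.0853
grip_force: 0.0
shift [ 0.0043 -0.0062  0.0802] turn [ 0.02 -0.01  0.07] | now [ 0.504  -0.2641  0.1602] yaw -137.43 j6 -0.69 t 2.7 F [-0.6  0.3 -0.3] M [0.07 0.07 0.02]
```

View pics/c1.png

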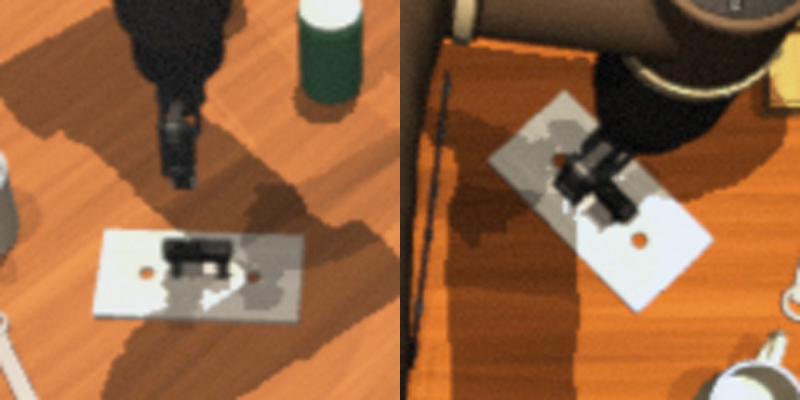

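The scene and top crops show the open gripper above the handle of the aluminium plate (handle at scene crop 197, 255), with nothing in the way. I centre it and go down.

```bash
python3 -m crank '[[0.004,-0.006,0.02,0,0,0,1],[0.004,-0.006,0.04,0,0,0,1],[0.004,-0.006,0.06,0,0,0,1],[0.004,-0.006,0.08,0,0,0,1],[0.004,-0.006,0.1,0,0,0,1],[0.004,-0.006,0.115,0,0,0,1],[0.004,-0.006,0.126,0,0,0,1],[0.004,-0.006,0.137,0,0,0,1],[0.004,-0.006,0.137,0,0,0,1]]'; python3 -c "
from h import *
plan(.505,-.2715,.022,-137.5)"
```

```text
time: 3.7
position: [0.505, -0.2694, 0.0224]
tool_rot: [1.144, -2.924, -0.002]
wrist_force: [-0.8, -0.8, 0.0]
opening: 0.0853
grip_force: 0.0
shift [ 0.0014 -0.0016  0.0004] turn [ 0.09 -0.06  0.23] | now [ 0.505  -0.2694  0.0224] yaw -137.27 j6 -0.68 t 3.7 F [-0.8 -0.8  0. ] M [-0.06 -0.01  0.02]
```

```bash
python3 -m crank '[[0.001,-0.001,0,0,0,0,0.5],[0.001,-0.001,0,0,0,0,0],[0.001,-0.001,0,0,0,0,0],[0.001,-0.001,0,0,0,0,0],[0.001,-0.001,0,0,0,0,0],[0.001,-0.001,0,0,0,0,0],[0.001,-0.001,0,0,0,0,0],[0.001,-0.001,0,0,0,0,0],[0.001,-0.001,0,0,0,0,0],[0.001,-0.001,0,0,0,0,0]]'; python3 -c "
from h import *
plan(.505,-.2715,.022,-137.5)"
```

```text
time: 4.7
position: [0.5055, -0.2716, 0.0241]
tool_rot: [-1.143, 2.926, -0.0]
wrist_force: [-2.3, 1.4, 5.7]
opening: 0.015
grip_force: 58.6
shift [0.0002 0.0004 0.0021] turn [-0.01  0.    0.19] | now [ 0.5055 -0.2716  0.0241] yaw -137.31 j6 -0.67 t 4.7 F [-2.3  1.4  5.7] M [ 0.47  0.75 -0.05]
```

```bash
python3 -m crank '[[0,0,-0.01,0,0,0,0],[0,0,-0.02,0,0,0,0],[0,0,-0.04,0,0,0,0],[0,0,-0.06,0,0,0,0],[0,0,-0.085,0,0,0,0],[0,0,-0.11,0,0,0,0],[0,0,-0.14,0,0,0,0],[0,0,-0.17,0,0,0,0],[0,0,-0.19,0,0,0,0],[0,0,-0.19,0,0,0,0]]'; python3 - <<'E'
from h import *
plan(.57,.0,.215,-141)
a=snap('scene','s2');b=snap('top','t2')
v=np.hstack([cv2.resize(im[y-60:y+60,x-60:x+60],(400,400),interpolation=cv2.INTER_CUBIC) for im,y,x in((a,235,283),(b,239,380))])
cv2.imwrite('pics/c2.png',v[:,:,::-1])
E
```

```text
time: 5.7
position: [0.5071, -0.2721, 0.2174]
tool_rot: [-1.142, 2.921, -0.006]
wrist_force: [-0.2, -0.4, -3.3]
opening: 0.0153
grip_force: 58.9
shift [-0.2308  0.1573  0.0023] turn [-0.3  0.2  3.7] | now [ 0.5071 -0.2721  0.2174] yaw -137.3 j6 -0.67 t 5.7 F [-0.2 -0.4 -3.3] M [-0.02 -0.09 -0.02]
```

View pics/c2.png

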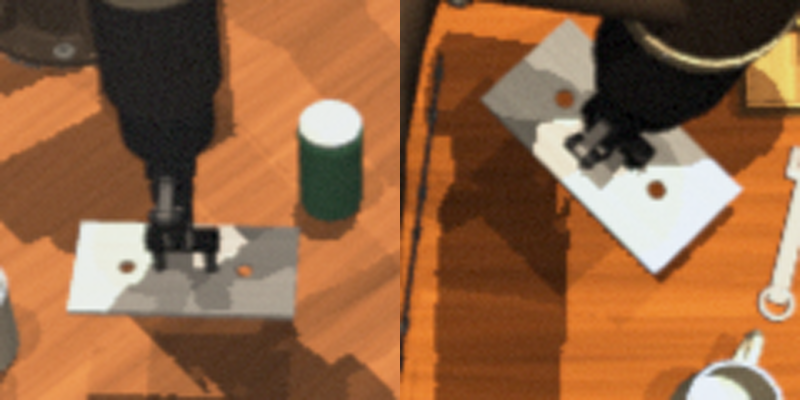

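The plate hangs level in the gripper. The holes are at top crop (565, 98) and (656, 189), and at scene crop (127, 267) and (244, 270). I compute where the plate sits in the hand.

```bash
python3 - <<'E'
from h import *
T=lambda x,y:(179+.3*y,320+.3*(x-400)); S=lambda x,y:(175+.3*y,223+.3*x)
p,q,s=pose()
for n,f,c,co,ho in(('top',T,'top',[(567,18),(482,98),(655,273),(742,187)],[(565,98),(656,189)]),('scene',S,'scene',[(82,222),(298,226),(295,317),(67,311)],[(127,267),(244,270)])):
    W=np.array([onz(c,f(*u),.199) for u in co]);H=np.array([onz(c,f(*u),.197) for u in ho])
    print(n,W.mean(0).round(4),np.linalg.norm(W-np.roll(W,-1,0),axis=1).round(3),'holes mid',H.mean(0).round(4),np.linalg.norm(H[0]-H[1]).round(4),'yaw',[np.degrees(np.arctan2(d[1],d[0])).round(1) for d in(H[1]-H[0],*(np.roll(W,-1,0)-W))])
    print('offset in tool',q.inv().apply(W.mean(0)-p).round(4),q.inv().apply(H.mean(0)-p).round(4))
print('tri holes',tri([('top',T(565,98)),('scene',S(244,270))]).round(4),tri([('top',T(656,189)),('scene',S(127,267))]).round(4))
print('tcp px',proj('top',p),proj('scene',p))
E
```

```text
top [ 0.5058 -0.2724  0.199 ] [0.094 0.189 0.096 0.189] holes mid [ 0.506  -0.2723  0.197 ] 0.0996 yaw [np.float64(-137.6), np.float64(133.2), np.float64(-137.6), np.float64(-46.8), np.float64(43.1)]
offset in tool [ 0.0003 -0.0013  0.0143] [ 0.0001 -0.0014  0.0163]
scene [ 0.5101 -0.2752  0.199 ] [0.188 0.098 0.191 0.096] holes mid [ 0.5092 -0.2745  0.197 ] 0.1002 yaw [np.float64(42.6), np.float64(43.0), np.float64(-46.0), np.float64(-137.4), np.float64(132.4)]
offset in tool [-0.001  -0.0063  0.0143] [-0.0008 -0.0052  0.0163]
tri holes [ 0.5439 -0.239   0.1935] [ 0.4699 -0.3067  0.1933]
tcp px [220.69923735 383.609181  ] [250.5521449  278.10854685]
```

```bash
python3 -m crank '[[-0.02,0.012,0,0,0,0,0],[-0.05,0.032,0,0,0,1,0],[-0.085,0.055,0,0,0,1.5,0],[-0.12,0.08,0,0,0,2,0],[-0.155,0.105,0,0,0,2.5,0],[-0.19,0.13,0,0,0,3,0],[-0.22,0.15,0,0,0,3.7,0],[-0.245,0.175,0,0,0,4,0],[-0.268,0.205,0,0,0,4.5,0],[-0.29,0.235,0,0,0,5,0]]'; python3 -c "
from h import *
plan(.5053,.261,.165,-144.7)"
```

```text
time: 6.8
position: [0.5581, 0.099, 0.2113]
tool_rot: [1.013, -2.97, 0.0]
wrist_force: [-0.3, 0.3, -4.4]
opening: 0.015
grip_force: 58.9
shift [-0.0573  0.1604  0.0463] turn [ 0.06 -0.19  2.35] | now [0.5581 0.099  0.2113] yaw -142.35 j6 -1.43 t 6.8 F [-0.3  0.3 -4.4] M [ 0.02 -0.17  0.  ]
```

```bash
python3 -m crank '[[-0.01,0.03,0,0,0,0,0],[-0.02,0.055,0,0,0,1,0],[-0.03,0.08,0.01,0,0,2,0],[-0.037,0.105,0.02,0,0,2.3,0],[-0.045,0.125,0.03,0,0,2.3,0],[-0.053,0.14,0.04,0,0,2.3,0],[-0.057,0.15,0.046,0,0,2.3,0],[-0.057,0.15,0.046,0,0,2.3,0],[-0.057,0.15,0.046,0,0,2.3,0],[-0.057,0.15,0.046,0,0,2.3,0]]'; python3 - <<'E'
from h import *
plan(.5053,.261,.125,-144.7)
a=snap('scene','s3');b=snap('top','t3')
v=np.hstack([cv2.resize(im[y-50:y+50,x-50:x+50],(400,400),interpolation=cv2.INTER_CUBIC) for im,y,x in((a,180,395),(b,235,185))])
cv2.imwrite('pics/c3.png',v[:,:,::-1])
E
```

```text
time: 7.8
position: [0.5131, 0.2508, 0.1678]
tool_rot: [-0.954, 2.993, -0.0]
wrist_force: [0.3, 0.1, -3.8]
opening: 0.0151
grip_force: 59.0
shift [0.0005 0.0128 0.0428] turn [-0.01  0.02  0.06] | now [0.5131 0.2508 0.1678] yaw -144.64 j6 -1.75 t 7.8 F [ 0.3  0.1 -3.8] M [ 0.01 -0.06 -0.03]
```

View pics/c3.png

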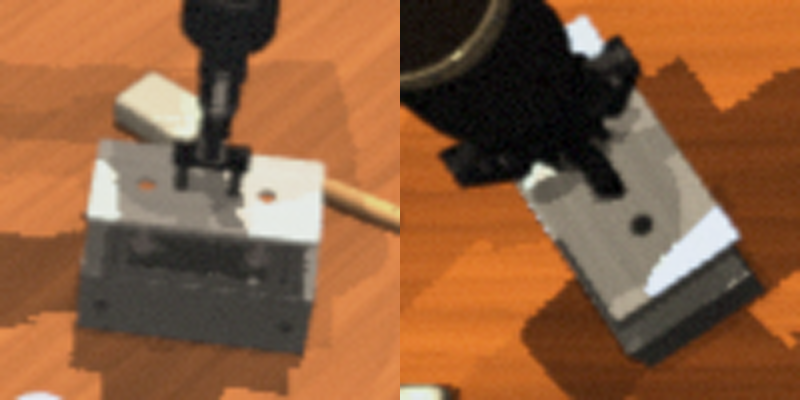

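The plate hangs over the housing and parallel to it, with holes at scene crop (147, 184) and (268, 196). I line it up across and come down to just above the stud tips.

```bash
python3 -m crank '[[0,0.006,0.01,0,0,0,0],[0,0.0125,0.02,0,0,0,0],[0,0.0125,0.03,0,0,0,0],[0,0.0125,0.04,0,0,0,0],[0,0.0125,0.048,0,0,0,0],[0,0.0125,0.05,0,0,0,0],[0,0.0125,0.05,0,0,0,0],[0,0.0125,0.05,0,0,0,0]]'; python3 - <<'E'
from h import *
plan(.5053,.261,.110,-144.7)
E
```

```text
time: 8.7
position: [0.5058, 0.2617, 0.1178]
tool_rot: [-0.955, 2.992, 0.0]
wrist_force: [0.7, -0.1, -2.5]
opening: 0.0152
grip_force: 59.0
shift [ 0.0008 -0.0002  0.0078] turn [-0.    0.03  0.09] | now [0.5058 0.2617 0.1178] yaw -144.61 j6 -1.77 t 8.7 F [ 0.7 -0.1 -2.5] M [-0.04  0.02 -0.02]
```

```bash
python3 -m crank '[[0,0,0.003,0,0,0,0],[0,0,0.005,0,0,0,0],[0,0,0.007,0,0,0,0],[0,0,0.008,0,0,0,0],[0,0,0.009,0,0,0,0],[0,0,0.0095,0,0,0,0],[0,0,0.0095,0,0,0,0]]'; python3 - <<'E'
from h import *
plan(.5053,.261,.094,-144.7)
E
```

```text
time: 9.4
position: [0.5055, 0.2615, 0.1079]
tool_rot: [0.955, -2.993, 0.0]
wrist_force: [-0.3, 0.4, -2.9]
opening: 0.015
grip_force: 59.0
shift [ 0.0004 -0.0003  0.0139] turn [-0.   -0.01  0.09] | now [0.5055 0.2615 0.1079] yaw -144.61 j6 -1.77 t 9.4 F [-0.3  0.4 -2.9] M [-0.    0.02 -0.01]
```

No contact at tip height yet, so I keep going in small steps.

```bash
python3 -m crank '[[0,0,0.001,0,0,0,0],[0,0,0.002,0,0,0,0],[0,0,0.003,0,0,0,0],[0,0,0.004,0,0,0,0],[0,0,0.004,0,0,0,0]]'; python3 - <<'E'
from h import *
plan(.5053,.261,.094,-144.7)
E
```

```text
time: 9.9
position: [0.5054, 0.2615, 0.1038]
tool_rot: [0.955, -2.993, 0.0]
wrist_force: [0.4, 0.1, -2.1]
opening: 0.0152
grip_force: 59.0
shift [ 0.0003 -0.0003  0.0098] turn [-0.   -0.02  0.09] | now [0.5054 0.2615 0.1038] yaw -144.61 j6 -1.77 t 9.9 F [ 0.4  0.1 -2.1] M [-0.03 -0.01 -0.04]
```

```bash
python3 -m crank '[[0,0,0.001,0,0,0,0],[0,0,0.002,0,0,0,0],[0,0,0.003,0,0,0,0],[0,0,0.004,0,0,0,0],[0,0,0.005,0,0,0,0],[0,0,0.006,0,0,0,0],[0,0,0.007,0,0,0,0],[0,0,0.007,0,0,0,0]]'; python3 - <<'E'
from h import *
plan(.5053,.261,.094,-144.7)
E
```

```text
time: 10.7
position: [0.5054, 0.2615, 0.0968]
tool_rot: [0.955, -2.993, 0.0]
wrist_force: [-0.8, 0.9, -3.0]
opening: 0.0151
grip_force: 59.0
shift [ 0.0004 -0.0003  0.0028] turn [ 0.   -0.01  0.09] | now [0.5054 0.2615 0.0968] yaw -144.61 j6 -1.77 t 10.7 F [-0.8  0.9 -3. ] M [0.05 0.02 0.  ]
```

```bash
python3 -m crank '[[0,0,0.0005,0,0,0,0],[0,0,0.001,0,0,0,0],[0,0,0.0015,0,0,0,0],[0,0,0.002,0,0,0,0],[0,0,0.0025,0,0,0,0],[0,0,0.003,0,0,0,0],[0,0,0.003,0,0,0,0]]'; python3 - <<'E'
from h import *
plan(.5053,.261,.094,-144.7)
E
```

```text
time: 11.4
position: [0.5055, 0.2615, 0.0942]
tool_rot: [-0.955, 2.993, -0.0]
wrist_force: [-0.1, -1.3, -2.5]
opening: 0.0149
grip_force: 59.2
shift [ 0.0005 -0.0003  0.0002] turn [-0.    0.    0.09] | now [0.5055 0.2615 0.0942] yaw -144.61 j6 -1.77 t 11.4 F [-0.1 -1.3 -2.5] M [-0.11  0.36  0.04]
```

```bash
python3 -m crank '[[0,0,0.0005,0,0,0,0],[0,0,0.001,0,0,0,0],[0,0,0.0015,0,0,0,0],[0,0,0.0015,0,0,0,0],[0,0,0.0015,0,0,0,0]]'; python3 - <<'E'
from h import *
plan(.5053,.261,.094,-144.7)
a=snap('scene','s4');b=snap('top','t4')
v=np.hstack([cv2.resize(im[y-50:y+50,x-50:x+50],(400,400),interpolation=cv2.INTER_CUBIC) for im,y,x in((a,190,395),(b,235,185))])
cv2.imwrite('pics/c4.png',v[:,:,::-1])
E
```

```text
time: 11.9
position: [0.5056, 0.2616, 0.094]
tool_rot: [-0.955, 2.992, 0.0]
wrist_force: [-6.5, -1.7, 11.2]
opening: 0.015
grip_force: 61.0
shift [ 0.0005 -0.0003  0.    ] turn [-0.01  0.05  0.12] | now [0.5056 0.2616 0.094 ] yaw -144.58 j6 -1.77 t 11.9 F [-6.5 -1.7 11.2] M [-0.67  2.34 -0.04]
```

View pics/c4.png

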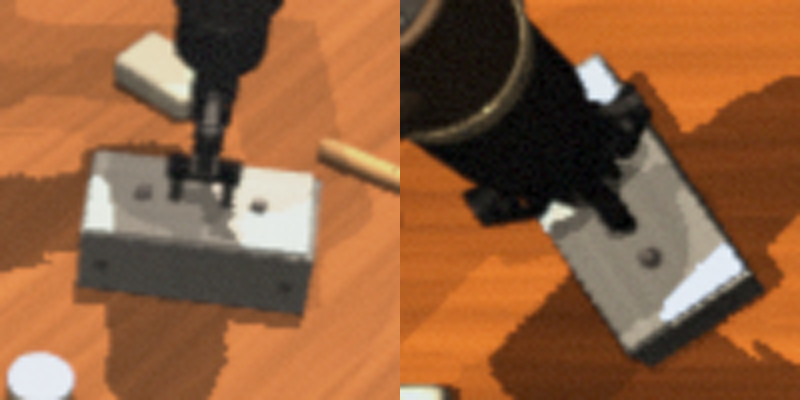

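The plate lies down on the rim with the stud tips showing in both holes, at scene crop (143, 193) and (258, 205). There is firm contact (+11 N) at TCP z 0.094, which is the rim height plus the 24 mm grip offset. I let go and withdraw upwards.

```bash
python3 -m crank '[[0,0,-0.001,0,0,0,0],[0,0,-0.001,0,0,0,0.4],[0,0,-0.001,0,0,0,0.7],[0,0,-0.001,0,0,0,0.7],[0,0,-0.001,0,0,0,0.7],[0,0,-0.001,0,0,0,0.7],[0,0,-0.001,0,0,0,0.7],[0,0,-0.001,0,0,0,0.7]]'; python3 -m crank '[[0,0,-0.01,0,0,0,0.7],[0,0,-0.03,0,0,0,0.7],[0,0,-0.055,0,0,0,0.7],[0,0,-0.08,0,0,0,0.7],[0,0,-0.11,0,0,0,0.7],[0,0,-0.14,0,0,0,0.7],[0,0,-0.16,0,0,0,0.7],[0.04,-0.01,-0.17,0,0,0,0.7],[0.08,-0.03,-0.17,0,0,0,0.7],[0.08,-0.03,-0.17,0,0,0,0.7]]'; python3 - <<'E'
from h import *
a=snap('scene','s5');b=snap('top','t5')
v=np.hstack([cv2.resize(im[y-50:y+50,x-50:x+50],(400,400),interpolation=cv2.INTER_CUBIC) for im,y,x in((a,190,395),(b,235,185))])
cv2.imwrite('pics/c5.png',v[:,:,::-1])
E
```

```text
time: 12.8
position: [0.5055, 0.2616, 0.0935]
tool_rot: [-0.955, 2.993, -0.0]
wrist_force: [-0.3, -0.5, -0.2]
opening: 0.0596
grip_force: 0.0
time: 13.8
position: [0.4555, 0.1877, 0.2655]
tool_rot: [-0.953, 2.992, 0.002]
wrist_force: [0.9, 0.3, -0.1]
opening: 0.0599
grip_force: 0.0
```

View pics/c5.png

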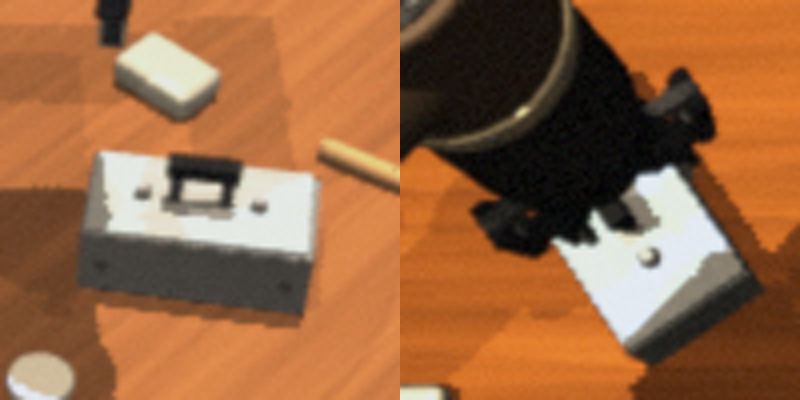

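The cover lies flush, with both studs through its holes at scene crop (143, 193) and (259, 206). The gripper is clear and the neighbours have not moved. I hand it in.

```bash
python3 -c "
from station import r
print(r.finish_job())"
```

```text
the job is handed in; nothing more can be done
None
```

The aluminium cover plate is refitted: the last picture shows it flush on the housing rim with both studs through its holes and the gripper clear; I handed it in at about 14 s of the 58 s, and no verdict came back.

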